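# Tip the brass ferrule out of the two-bay parts tray

## Task

Pick up the green two-bay parts tray by the white grip in its middle and tip the brass ferrule out of its bay into the white tub, keeping the black plug in the tray. Then put the tray back down flat on the bench, without dropping it. Do not touch the ferrule or the plug with the gripper, and leave the white tub standing where it is.

Things in the scene. Friction and masses are not known exactly. Their poses are not given: they have to be found in the camera images.
- tray: Green tray 170 (x) x 78 (y) mm, 0.22 kg, origin under its centre. Long sides 40 high, ends open. Divider at x=0 carries a white grip: 12 thick (x), 50 (y), 44 to 88 mm up; pinch it from above. A bay each side, 70 wide: floor 4 mm up, flat to |x|=40, then a ramp to a 14 mm lip at |x|=85. Tilting 45 deg about y empties the low end's bay over its lip; the divider holds the other. x is near world y.
- ferrule: Brass ferrule, a short cylinder 22 mm in diameter and 28 mm long, dark inside, 30 g. It starts on its side in one bay of the tray, either one, and rolls easily. Origin: its centre; y is the cylinder's axis.
- plug: Black plug, a solid cylinder 22 mm in diameter and 28 mm long, 16 g. It starts on its side in the tray's other bay and must stay in the tray. Origin: its centre; y is the cylinder's axis.
- white_tub: White open square tub, loose, 0.35 kg: 160 x 160 mm, 50 high, walls and floor 4 mm; origin under its centre, z up. It stands left or right of the tray; a like red tub, not wanted, stands on the other side. Farther out (over 0.5 m sideways) stand a 150 mm bottle and a tool block 135 mm high; a screwdriver lies behind the tray, 0.79 m from the robot.
Things that resemble listed ones, but are neither listed nor needed, are in the scene too. What is meant by the ferrule is not pink or turquoise, and is the larger of those in its own colour.

How it is judged:
By the outcome, as a careful person would: the job done as asked, in the order asked, and still so for the second after the job is handed in, with the robot touching nothing.
It also fails if it takes over 56 s, if anything falls off the work surface, if the arm or the gripper's body presses on something with over 40 N, if the wrist force passes 120 N, or if a joint passes its speed limit or range.

## Robot

A 7-joint arm with a two-finger parallel gripper is mounted at the origin on the work surface. World frame = base frame: x ahead of the robot, y to its left, z up, the work surface at z = 0. Lengths are in m, angles in rad, forces in N, time in s.
With the tool pointing down it reaches from about 0.35 to 0.9 m from the base axis. Payload 19.9 kg.
Tool frame: the origin (TCP) lies between the finger pads; the fingertips stand 19 mm ahead of it and the grasp point (between the pads) is the TCP; z points along the fingers, y is the line along which they close (so a half turn about z gives the same grasp; the last joint's range is limited). The gripper opens to 94 mm and grips with 3 to 60 N. Pads are 16 mm wide; open, the fingers measure 119 mm over their backs; the gripper's body (75 mm by 177 mm) begins 78 mm behind the grasp point.
Start: joints at [1.113, 0.417, -0.01, 1.614, 0.005, 1.111, -0.053], TCP at [0.253, -0.571, 0.224] pointing down, gripper open.
Joint ranges: [-2.81, 2.81], [-0.39, 2.02], [-1.27, 1.25], [0.06, 2.57], [-1.19, 4.33], [0.19, 2], [-2.82, 2.82]. Speed limits (rad/s): [1.89, 1.89, 2.39, 2.39, 3.01, 3.01, 3.01].

## Interface

Orientations are given as a 3x3 rotation matrix whose columns are the frame's x, y, z axes.
In Python, from rig import robot gives the robot as it stands. Calls block until the motion is done:
- robot.move_ptp(position, orientation): joint-space move of the TCP to a pose.
- robot.move_linear(position, velocity=0.15, frame=None, threshold=None): straight line of the TCP; frame=None keeps the orientation; velocity is the mean speed in m/s. With threshold (N) it stops when the force on the tool has changed by that much, and returns True; else False.
- robot.goto_joints(angles): joint-space move.
- robot.gripper_to(opening): finger opening in m; the grip force is fixed at half the most; returns when the fingers have stopped.
- robot.pause(seconds).
- robot.ik(position, orientation): joint angles nearest the present ones, or None.
- robot.get_state(): the state.
- robot.grab_frame(name): name is "side" or "top" or "wrist"; returns the picture (480x640x3 uint8, red, green, blue); there is no depth.
- robot.camera_info(name): a dict with "fx", "fy", "cx", "cy" (pixels), "rvec" (rotation vector, rad) and "tvec" (3), from world to camera coordinates, as OpenCV has them. Camera axes: x right, y down, z forward; pixel columns grow to the right and rows downward; lengths in m; the calibration is good to about 2 mm. A picture is of the moment at which its call begins: read the wrist's pose just before it. camera_info takes no time and is no camera call; for the wrist camera it gives the pose at the moment of the call.
A pose or a line that the arm cannot do raises robot.PlanningError and nothing moves.
- robot.sign_off(): hands the job in; it is judged then, once.
The state is a dict: "time": time; "qpos": joint angles; "joint_vel": joint speeds; "effort": joint torques, N m; "ee_pos": TCP position; "tool_rot": TCP orientation; "force": force on the tool from outside, world axes, zero at the start; "moment": the same for the moment, N m; "opening": finger opening in m; "grasp_force": force on a finger pad.
Only numpy, scipy, OpenCV 4.12 (cv2) and the standard library are available. Lean on these libraries where they do the work, as an engineer would, in place of code of your own. Each camera call takes 0.05 s, during which the arm holds its last target. There are 200 camera calls.

## Working session

There is one attempt and no reset: what is moved stays moved. The work goes in short steps, each a Python script; the robot and the scene stay as the last script left them, time stands still between calls to the robot, and variables do not carry over. Pictures are saved under pics/ and viewed, at most 10 in all, crops included, and the job is handed in when it is done.

```bash
mkdir -p pics; ls
python3 - <<'E'
from rig import robot
import cv2,numpy as np
for n in("top","side"):
    im=robot.grab_frame(n); cv2.imwrite(f"pics/{n}0.png",im[:,:,::-1]); print(n,{k:np.round(v,4).tolist() for k,v in robot.camera_info(n).items()})
s=robot.get_state();print(s["time"],s["ee_pos"],s["tool_rot"],s["opening"])
E
```

```text
pics
top {'fx': 580.1382, 'fy': 580.1382, 'cx': 327.296, 'cy': 238.3852, 'rvec': [1.9483, -2.2769, 0.2345], 'tvec': [0.0808, 0.5921, 0.8119]}
side {'fx': 441.8225, 'fy': 441.8225, 'cx': 316.1835, 'cy': 238.9761, 'rvec': [0.7006, -2.6417, 1.1315], 'tvec': [0.5204, 0.2591, 0.6323]}
0.1 [ 0.25289496 -0.57120558  0.22389775] [[ 9.14363301e-01  4.04894388e-01 -5.36844815e-04]
 [ 4.04894730e-01 -9.14362811e-01  9.52820199e-04]
 [-1.05079383e-04 -1.08858946e-03 -9.99999402e-01]] 0.09359839154385963
```

View pics/top0.png

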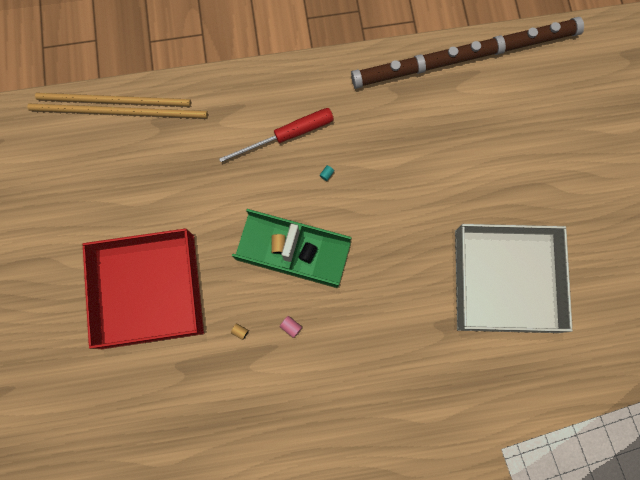

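View pics/side0.png

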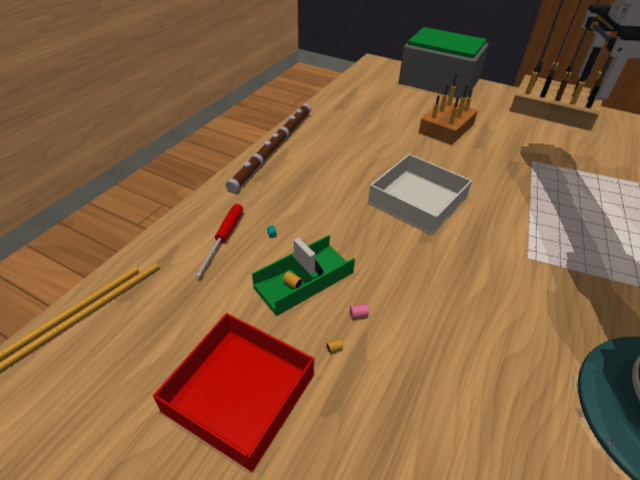

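Candidates for the ferrule: a larger brass cylinder in the tray's left bay (top 279,243), a smaller brass one loose on the bench (top 239,331), a pink one (291,326) and a turquoise one (327,173). The one in the tray fits, because it is brass and the larger of its colour. The plug is at (308,253). The white tub is on the right, on the opposite side from the ferrule's bay. I'll confirm with enlarged crops.

Run:
```python
import cv2,numpy as np
a=cv2.imread("pics/top0.png")[200:350,220:370]; b=cv2.imread("pics/side0.png")[220:370,240:390]
cv2.imwrite("pics/c1.png",np.hstack([cv2.resize(a,(400,400),interpolation=cv2.INTER_CUBIC),cv2.resize(b,(400,400),interpolation=cv2.INTER_CUBIC)]))
```

```text
(no output)
```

View pics/c1.png

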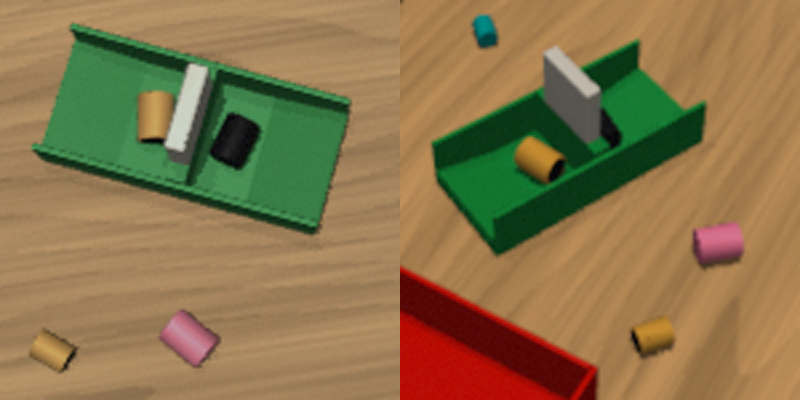

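The brass cylinder with the dark bore lies in the tray's +y bay (side crop 540,160). The black plug lies in the other bay, and the loose brass one is smaller, so the ferrule is confirmed. Next I'll triangulate the grip, rim and tub.

```bash
cat > h.py <<'E'
from rig import robot
import cv2,numpy as np
def P(n):
    c=robot.camera_info(n);K=np.array([[c["fx"],0,c["cx"]],[0,c["fy"],c["cy"]],[0,0,1.]])
    return K@np.c_[cv2.Rodrigues(np.array(c["rvec"],float))[0],np.array(c["tvec"],float)]
def tri(p1,p2,n1="top",n2="side"):
    A,B=P(n1),P(n2);X=cv2.triangulatePoints(A,B,np.array(p1,float).reshape(2,1),np.array(p2,float).reshape(2,1))[:,0];X/=X[3]
    q=A@X;r=B@X
    return X[:3],max(np.linalg.norm(q[:2]/q[2]-p1),np.linalg.norm(r[:2]/r[2]-p2))
E
python3 - <<'E'
from h import *
T=lambda x,y:(220+x/2.667,200+y/2.667); S=lambda x,y:(240+(x-400)/2.667,220+y/2.667)
for k,a,b in [("grip+x",T(199,66),S(551,49)),("grip-x",T(178,150),S(594,98)),
 ("r+x+y",T(73,27),S(434,147)),("r-x+y",T(36,150),S(496,219)),("r-x-y",T(317,231),S(704,105)),("r+x-y",T(349,101),S(638,42)),
 ("t+x+y",(458,226),(370,188)),("t+x-y",(566,227),(410,157)),("t-x-y",(571,330),(470,184)),("t-x+y",(459,330),(432,219)),("ferr",T(155,115),S(540,160))]:
    X,e=tri(a,b);print(k,X.round(4),round(e,2))
E
```

```text
grip+x [0.6192 0.0331 0.0883] 0.33
grip-x [0.5761 0.0515 0.0814] 0.05
r+x+y [0.6666 0.1041 0.0354] 0.41
r-x+y [0.5973 0.1345 0.0373] 0.23
r-x-y [ 0.5269 -0.018   0.037 ] 1.15
r+x-y [ 0.5971 -0.0487  0.0382] 0.37
t+x+y [ 0.588  -0.2139  0.047 ] 0.51
t+x-y [ 0.5611 -0.3809  0.0393] 1.11
t-x-y [ 0.4076 -0.3514  0.0372] 0.06
t-x+y [ 0.4357 -0.1827  0.0492] 2.25
ferr [0.6107 0.0647 0.0158] 0.73
```

```bash
cat >> h.py <<'E'
TR=np.array([0.5975,0.0425]); YAW=np.radians(65.4); TUB=np.array([0.498,-0.282]); GZ=0.072
def pose(c,z,yaw,tilt,s):
    """TCP pose for tray pivot corner (85,0,0) at xy c, height z, low end heading yaw, tilt rad; s=+-1 tool-y sign"""
    u=np.array([np.cos(yaw),np.sin(yaw),0]);up=np.array([0,0,1.])
    tx=np.cos(tilt)*u-np.sin(tilt)*up; tz=np.cos(tilt)*up+np.sin(tilt)*u
    p=np.array([*c,z])-0.085*tx+GZ*tz
    y=s*tx; zt=-tz
    return p,np.c_[np.cross(y,zt),y,zt]
E
python3 - <<'E'
from h import *
u=np.array([np.cos(YAW),np.sin(YAW)])
for s in(1,-1):
    for z in(0,.12):
        p,R=pose(TR+.085*u,z,YAW,0,s); q=robot.ik(p,R);print("grasp",s,z,p.round(3),None if q is None else np.round(q,2))
    for yd in (-120,-90,-60,-30,0,30,50,65,80,100,130,160):
        y=np.radians(yd);d=np.array([np.cos(y),np.sin(y)])
        for t in(0,50):
            p,R=pose(TUB-.03*d,.075,y,np.radians(t),s);q=robot.ik(p,R);print(s,yd,t,None if q is None else np.round(q,2))
E
```

```text
grasp 1 0 [0.598 0.043 0.072] [ 0.45  0.69 -0.79  1.78  0.6   0.93  0.55]
grasp 1 0.12 [0.598 0.043 0.192] [ 0.46  0.52 -0.78  1.69  0.4   1.1   0.7 ]
1 -120 0 [ 0.32  0.43 -0.07  1.79  0.04  0.92 -1.86]
1 -120 50 [ 0.91  0.57 -0.12  1.77 -0.82  1.25 -0.84]
1 -90 0 [ 0.43  0.34 -0.2   1.93  0.09  0.88 -1.38]
1 -90 50 [ 0.83  0.71 -0.14  1.51 -0.54  1.56 -0.69]
1 -60 0 [ 0.57  0.27 -0.28  2.04  0.1   0.85 -0.81]
1 -60 50 [ 0.73  0.81 -0.18  1.31 -0.25  1.81 -0.46]
1 -30 0 [ 0.73  0.24 -0.32  2.08  0.1   0.84 -0.17]
1 -30 50 [ 0.61  0.86 -0.23  1.24  0.06  1.93 -0.15]
1 0 0 [ 0.89  0.27 -0.36  2.04  0.13  0.85  0.45]
1 0 50 [ 0.51  0.83 -0.28  1.31  0.39  1.9   0.17]
1 30 0 [ 0.99  0.36 -0.41  1.93  0.18  0.89  1.01]
1 30 50 [ 0.42  0.73 -0.32  1.5   0.68  1.73  0.45]
1 50 0 [ 1.03  0.43 -0.47  1.83  0.24  0.93  1.33]
1 50 50 [ 0.38  0.64 -0.34  1.66  0.85  1.57  0.6 ]
1 65 0 [ 1.05  0.49 -0.51  1.75  0.29  0.97  1.56]
1 65 50 [ 0.37  0.57 -0.35  1.8   0.98  1.42  0.69]
1 80 0 [ 1.06  0.55 -0.57  1.68  0.34  1.01  1.77]
1 80 50 [ 0.36  0.49 -0.35  1.94  1.12  1.25  0.76]
1 100 0 [ 1.05
[... 1027 characters left out ...]
0.87 -1.92]
-1 30 50 [ 0.11  0.71  0.15  1.51  0.47  1.6  -2.52]
-1 50 0 [ 0.59  0.4   0.09  1.85 -0.04  0.9  -1.57]
-1 50 50 [ 0.09  0.62  0.07  1.67  0.68  1.43 -2.42]
-1 65 0 [ 0.62  0.44  0.05  1.77 -0.03  0.93 -1.33]
-1 65 50 [ 0.11  0.54 -0.01  1.81  0.86  1.3  -2.37]
-1 80 0 [ 0.64  0.49  0.    1.7  -0.    0.96 -1.1 ]
-1 80 50 [ 0.23  0.47 -0.18  1.94  1.06  1.19 -2.35]
-1 100 0 [ 0.65  0.54 -0.06  1.61  0.04  0.99 -0.82]
-1 100 50 [ 0.41  0.38 -0.37  2.11  1.34  1.01 -2.3 ]
-1 130 0 [ 0.64  0.6  -0.17  1.52  0.11  1.03 -0.42]
-1 130 50 [ 0.08  0.23  0.17  2.32  1.91  0.46 -2.41]
-1 160 0 [ 0.63  0.61 -0.27  1.51  0.18  1.05 -0.04]
-1 160 50 [ 1.48  0.39 -1.06  2.32  2.63  0.29 -2.32]
```

Run:
```python
from h import *
u=np.array([np.cos(YAW),np.sin(YAW)])
robot.gripper_to(0.06)
p,R=pose(TR+.085*u,.12,YAW,0,1); robot.move_ptp(p,R)
f=robot.camera_info("wrist"); im=robot.grab_frame("wrist"); cv2.imwrite("pics/w1.png",im[:,:,::-1])
Pm=P("wrist")
for n,a in [("gtop",(0,0,.087)),("g+y",(0,.025,.087)),("g-y",(0,-.025,.087))]:
    X=np.array([*TR,0])+np.array([u[0]*a[0]-u[1]*a[1],u[1]*a[0]+u[0]*a[1],a[2]]); q=Pm@np.r_[X,1]; print(n,(q[:2]/q[2]).round(1))
print(robot.get_state()["time"])
```

```text
gtop [322.  242.9]
g+y [322.  208.2]
g-y [322.1 276. ]
3.35
```

View pics/w1.png

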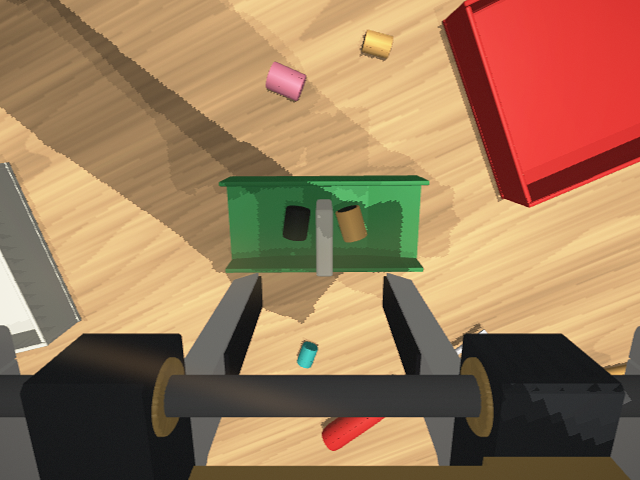

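The wrist view shows the grip at columns 316–332, rows 199–276, where it was predicted (322,243) to about 3 mm. The plug is at (297,223) and the ferrule at (351,223). I'll grasp and lift.

Run:
```python
from h import *
u=np.array([np.cos(YAW),np.sin(YAW)]); C=TR+.085*u
p,R=pose(C,0,YAW,0,1); print(robot.move_linear(p,0.1,threshold=8))
robot.gripper_to(0.0); s=robot.get_state(); print(s["opening"],s["grasp_force"],s["ee_pos"].round(4) if hasattr(s["ee_pos"],"round") else s["ee_pos"],s["force"],s["time"])
p,R=pose(C,.02,YAW,0,1); robot.move_linear(p,0.06)
p,R=pose(C,.11,YAW,0,1); robot.move_linear(p,0.1)
s=robot.get_state(); print(s["opening"],s["grasp_force"],s["force"],s["moment"],s["time"])
im=np.hstack([cv2.resize(robot.grab_frame("wrist"),(400,300)),cv2.resize(robot.grab_frame("side")[130:370,180:500],(400,300))]); cv2.imwrite("pics/l1.png",im[:,:,::-1])
```

```text
False
0.011845986503010037 29.999120235443115 [0.5975 0.0426 0.072 ] [-0.65645431  0.53639218  0.06864042] 5.5
0.011931490482702959 29.998935163021088 [ 0.47494116 -0.58881665 -2.71313903] [ 0.04569769 -0.1195014  -0.01737857] 7.0333
```

View pics/l1.png

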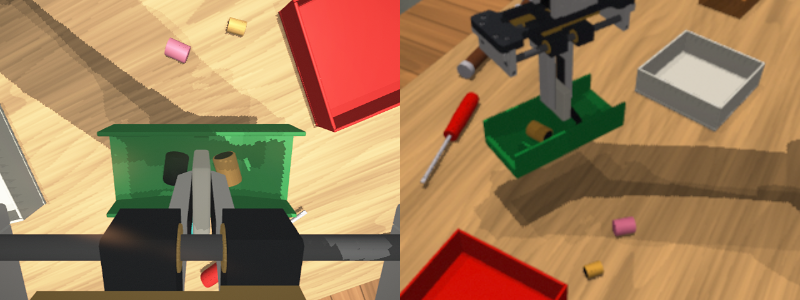

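The tray is held level, about 0.276 kg, with both parts inside. I'll carry it over the tub to its far side and tip it about the ferrule-end lip.

Run:
```python
from h import *
u=np.array([np.cos(YAW),np.sin(YAW)]); C=TUB-.03*u
p,R=pose(C,.11,YAW,0,1); robot.move_linear(p,0.15)
p,R=pose(C,.075,YAW,0,1); robot.move_linear(p,0.06)
for t in (10,20,30,40,48):
    p,R=pose(C,.075,YAW,np.radians(t),1); robot.move_linear(p,0.05,frame=R)
robot.pause(.5)
s=robot.get_state(); print(s["opening"],s["grasp_force"],s["force"],s["time"])
im=np.hstack([cv2.resize(robot.grab_frame("top")[150:390,310:630],(400,300)),cv2.resize(robot.grab_frame("side")[50:290,280:600],(400,300))]); cv2.imwrite("pics/t1.png",im[:,:,::-1])
```

```text
0.011448605742197195 29.999130964279175 [ 0.52924747  0.9453664  -1.81771203] 14.1667
```

View pics/t1.png

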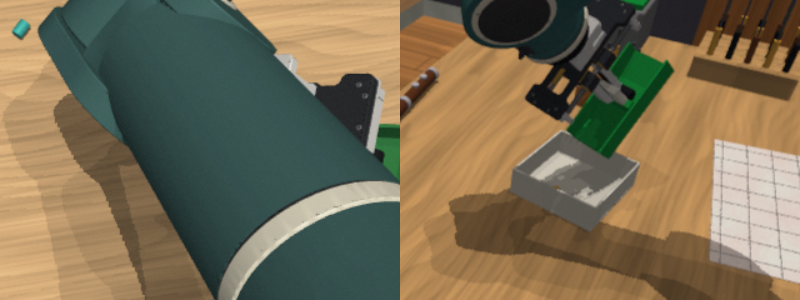

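The tray is tilted over the tub and its bay looks empty. I'll level it, go back over the bench and check.

Run:
```python
from h import *
u=np.array([np.cos(YAW),np.sin(YAW)]); C=TUB-.03*u
for t in (30,15,0):
    p,R=pose(C,.09,YAW,np.radians(t),1); robot.move_linear(p,0.05,frame=R)
p,R=pose(C,.11,YAW,0,1); robot.move_linear(p,0.08)
p,R=pose(TR+.085*u,.11,YAW,0,1); robot.move_linear(p,0.15)
s=robot.get_state(); print(s["opening"],s["grasp_force"],s["force"],s["time"])
im=np.hstack([cv2.resize(robot.grab_frame("wrist"),(400,300)),cv2.resize(robot.grab_frame("top")[200:350,430:630],(400,300))]);im2=np.hstack([cv2.resize(robot.grab_frame("side")[130:370,180:500],(400,300))]*2); cv2.imwrite("pics/b1.png",np.vstack([im,im2])[:,:,::-1])
```

```text
0.011449820194724325 29.99895751476288 [ 0.83851619  0.99204301 -1.67964762] 20.1667
```

View pics/b1.png

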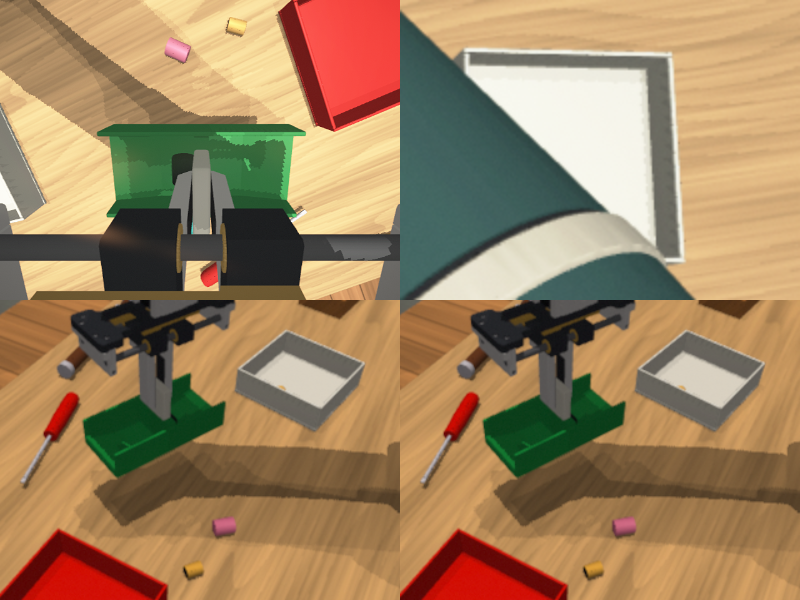

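The ferrule's bay is empty and a brass sliver shows in the white tub at (281,388). The plug is still in the tray at (180,168). I'll set the tray down.

Run:
```python
from h import *
u=np.array([np.cos(YAW),np.sin(YAW)]); C=TR+.085*u
p,R=pose(C,.012,YAW,0,1); robot.move_linear(p,0.08)
p,R=pose(C,-.003,YAW,0,1); h=robot.move_linear(p,0.015,threshold=3); s=robot.get_state(); print(h,s["ee_pos"],s["force"])
robot.gripper_to(0.05)
p=np.array(s["ee_pos"]);p[2]+=.12; robot.move_linear(p,0.1)
robot.move_ptp([0.45,0.35,0.3],R)
print(robot.get_state()["time"])
im=np.hstack([cv2.resize(robot.grab_frame("top")[160:400,220:590],(463,300)),cv2.resize(robot.grab_frame("side")[130:370,240:500],(325,300))]); cv2.imwrite("pics/f1.png",im[:,:,::-1])
```

```text
True [0.59742636 0.04245737 0.07193965] [-1.67368149 -0.49507576  7.33038219]
25.9083
```

View pics/f1.png

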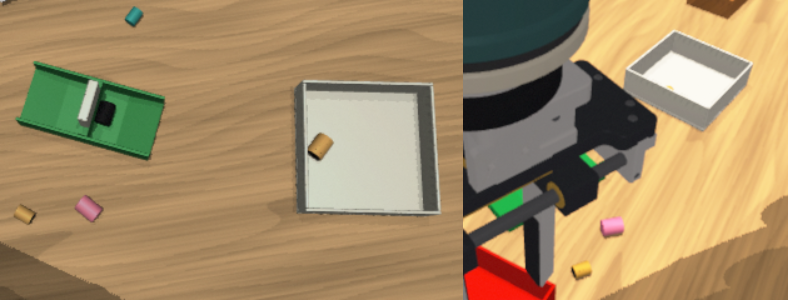

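The ferrule is in the white tub (320,146), the plug is in the tray (105,113), the tray is flat at its old place, and the tub has not moved. I'll hand the job in.

```bash
python3 -c "
from rig import robot
print(robot.sign_off())"
```

```text
the job is handed in; nothing more can be done
None
```

The job is handed in at about 26 s on the robot's clock: the brass ferrule is in the white tub, the black plug is still in the tray, and the tray is back flat on the bench.

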